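Run a chassis trolley past the reader and brake it at the marker

ROBOT

A 6-joint arm with a two-finger parallel gripper is mounted at the origin on the work surface. World frame = base frame: x ahead of the robot, y to its left, z up, the work surface at z = 0. Lengths are in m, angles in degrees, forces in N, time in s.
With the tool pointing down it reaches from about 0.25 to 0.725 m from the base axis. Payload 9.7 kg.
Tool frame: the origin (TCP) lies at the very end of the fingers, on their centre line; the grasp point (between the pads) lies 19 mm behind it; z points along the fingers, y is the line along which they close (so a half turn about z gives the same grasp; the last joint's range is limited). The gripper opens to 85 mm and grips with 20 to 120 N. Pads are 22 mm wide; open, the fingers measure 114 mm over their backs; the gripper's body (76 mm by 85 mm) begins 54 mm behind the grasp point. The pads swing forward as they close: fully open they stand 13 mm farther back than shut.
Start: joints at [-72.594, 4.979, 10.078, 95.1, 0, 90], TCP at [0.165, -0.525, 0.231] pointing down, gripper open.
Joint ranges: [-179.16, 179.16], [-48.56, 103.87], [-65.8, 70.77], [-126.05, 130.52], [-82.76, 87.17], [-180, 180]. Speed limits (degrees/s): [127.2, 127.2, 147.25, 180, 180, 180].

INTERFACE

Orientations are given as [roll, pitch, yaw] about the fixed x, y, z axes, in that order (R = Rz(yaw) Ry(pitch) Rx(roll)).
In Python, from workcell import env gives the robot as it stands. Calls block until the motion is done:
- env.reach(position, orientation): joint-space move of the TCP to a pose.
- env.move_straight(position, attitude=None, v=0.15, contact_N=None): straight line of the TCP; attitude=None keeps the orientation; v is the mean speed in m/s. With contact_N (N) it stops when the force on the tool has changed by that much, and returns True; else False.
- env.movej(angles): joint-space move.
- env.ungrasp() and env.close(): open the fingers fully, or close them until they stop; the grip force is fixed at half the most.
- env.sleep(seconds).
- env.solve_ik(position, orientation): joint angles nearest the present ones, or None.
- env.state(): the state.
- env.snapshot(name): name is "side" or "top"; returns a dict with "image" (420x560x3 uint8, red, green, blue), "fx", "fy", "cx", "cy" (pixels), "dist" ([k1, k2, p1, p2, k3] as OpenCV has them; the pictures are not rectified), "origin" and "rotation" of the camera in the world. Camera axes: x right, y up, looking along -z (the intrinsics and any distortion apply to the point x, -y, -z); pixel columns grow to the right and rows downward; lengths in m; the calibration is good to about 2 mm. A picture is of the moment at which its call begins. There is no depth.
A pose or a line that the arm cannot do raises env.Unreachable and nothing moves.
- env.close_job(): hands the job in; it is judged then, once.
The state is a dict: "clock": time; "joint_positions": joint angles; "dq": joint speeds; "joint_torque": joint torques, N m; "ee_pos": TCP position; "ee_rot": TCP orientation; "wrist_force": force on the tool from outside, world axes, zero at the start; "wrist_torque": the same for the moment, N m; "opening": opening from 0.0 (shut) to 1.0 (fully open); "finger_force": force on a finger pad.
Only numpy, scipy, OpenCV 4.12 (cv2) and the standard library are available. Lean on these libraries where they do the work, as an engineer would, in place of code of your own. Each camera call takes 0.05 s, during which the arm holds its last target. There are 200 camera calls.

TASK

Grip the round tow knob, which pulls the heavy chassis trolley through a soft spring, and run the trolley to the left (the track's +y) past the reader head, at 0.10 to 0.25 m/s while its pointer goes by the reader line. Then brake it and bring it to rest with its pointer opposite the marker's pointer to about a centimetre; wait until it has stood still there for two seconds, then let go so that it stays. Never let the trolley bump either end stop, move it by the knob only without touching the chassis, and leave the marker and the other things on the bench where they are.

Things in the scene. Friction and masses are not known exactly. Their poses are not given: they have to be found in the camera images.
- track: fixed aluminium plate 240 (x) x 740 (y) x 12 mm with two steel rails along y and a stop with rubber bumpers at each end (posts 72 mm high). Origin: centre of its underside, on the bench. Its +y (leftwards seen from the robot) is the direction of travel, its -x side faces the robot. Place and yaw vary
- trolley (a joint): trolley position along track +y, m; its centre is at track y = value - 0.22. It strikes the front stop at 0.45, the rear one at -0.05; starts at rest at 0 to 0.07. Trolley with chassis: 130 x 180 mm, 4.0 kg nominal (hidden 2.98 to 5.36); nearly free: viscous drag 0.3 N per m/s, dry friction 0.01 N
- knob (a joint): knob position along track +y relative to the trolley, m, hard limits -0.085 and 0.085; 0 = middle of the tow bar, spring slack. The spring between knob and trolley has 10 N/m and damping of 0.1 N per m/s: with the knob held still the trolley swings with a period of about 4 s and dies out slowly. Knob mass 0.25 kg
- knob_grip (a point): grip point on the axis of the black upright round knob (32 mm diameter, z 98 to 150 mm), at z = 128 mm, track x = -0.105, track y = trolley - 0.22 + knob. Its tow bar is at z = 70 mm, bar brackets up to 81 mm high 125 mm either way; the chassis begins 40 mm towards track +x. Grip from above, fingers closing along track y
- chassis: power supply chassis on the trolley: steel tray 130 (x) x 180 (y) mm with green circuit board, transformer, capacitors, heat sink; rim at z = 75 mm, highest part z = 118 mm on the far (+x) half. Origin: centre of the tray's underside, z = 53 mm. Not to be touched by the robot
- pointer_tip (a point): tip of the flat steel pointer that sticks out of the middle of the chassis's far side (track x = +0.084, z = 59 mm, track y = trolley - 0.22)
- marker_tip (a point): tip of the steel pointer on the marker, a dark block 26 x 30 mm with a clamp knob on a bar along the track's far side (tip at track x = 0.0875, z = 38 mm). The trolley is at the mark when pointer_tip and marker_tip have the same track y: trolley = 0.36 + marker
- marker (a joint): where the marker is clamped along the track's +y, in m, from -0.03 to 0.03 at the start; not to be moved
- reader_line (a point): where the reader's beam crosses the track's far edge: track x = 0.10, y = -0.02, z = 50 mm; the pointer is at this line when trolley = 0.20. The reader head is a grey box 50 x 42 mm on a post on the track's far side, 150 mm high
- solder_spool: loose spool of solder, 60 mm across, 50 mm tall, standing; origin under its centre; to be left where it is
- cutters: loose side cutters with red handles, about 150 mm long, lying, 16 mm high; to be left where it is
- desolder_pump: loose desoldering pump, a bar 180 x 24 x 22 mm with a white nozzle, lying on the right of the bench; to be left where it is
- flux_bottle: loose small bottle, 44 mm across, 90 mm tall; to be left where it is
- parts_tray: loose grey divided tray, 100 x 140 x 30 mm; to be left where it is
- meter: loose yellow hand meter lying flat, 90 x 160 x 48 mm; to be left where it is
- screw_cup: loose steel cup, 64 mm across, 40 mm tall; to be left where it is

How it is judged (in metres and radians):
On the way, in this order (a step that is already met when the one before it is completed fails the run):
1. the trolley goes past the reader line (pointer within 40 mm of it) at 0.10 to 0.25 m/s for 0.15 s (value of joint trolley between 0.16 and 0.24 m and velocity of joint trolley between 0.1 and 0.25 m/s), for 0.15 s.
2. the trolley stands still (under 0.015 m/s) with its pointer within 14 mm of the marker's for 1.5 s (y of pointer_tip in the frame of marker_tip between -0.014 and 0.014 m and velocity of joint trolley between -0.015 and 0.015 m/s), for 1.5 s.
At the end, for the whole second after the job is handed in: The trolley's pointer is within 15 mm (along the track) of the marker's pointer, the trolley moves slower than 0.015 m/s, and the released knob is within 20 mm of the middle of its bar (y of pointer_tip in the frame of marker_tip between -0.015 and 0.015 m and velocity of joint trolley between -0.015 and 0.015 m/s and value of joint knob between -0.02 and 0.02 m); the robot touches nothing.
It fails at once if the trolley bumps an end stop (comes within 4 mm of its end position) (value of joint trolley above 0.446 m or value of joint trolley below -0.046 m).
It fails at once if the robot touches the chassis with more than 2 N (contact force between the arm and chassis above 2 N).
It fails at once if the fingers touch the chassis with more than 2 N (contact force between the fingers and chassis above 2 N).
It fails at once if the marker is shifted by more than 8 mm (distance of marker_tip from where it was at the start of the episode above 0.008 m).
It fails at once if a bystander is shifted by more than 40 mm (distance of any of solder_spool, cutters, desolder_pump, flux_bottle, parts_tray, meter, screw_cup from where it was at the start of the episode above 0.04 m).
It also fails if it takes over 42 s, if anything falls off the work surface, if the arm or the gripper's body presses on something with over 40 N, if the wrist force passes 120 N, or if a joint passes its speed limit or range.

## Working session

There is one attempt and no reset: what is moved stays moved. The work goes in short steps, each a Python script; the robot and the scene stay as the last script left them, time stands still between calls to the robot, and variables do not carry over. Pictures are saved under pics/ and viewed, at most 10 in all, crops included, and the job is handed in when it is done.

```bash
ls; mkdir -p pics
python3 - <<'E'
from workcell import env
import cv2
for n in("top","side"):
    s=env.snapshot(n); cv2.imwrite(f"pics/{n}0.png",cv2.cvtColor(s["image"],cv2.COLOR_RGB2BGR))
    print({k:v for k,v in s.items() if k!="image"})
print(env.state())
E
```

```text
pics
{'fx': 455.21899470112237, 'fy': 455.21899470112237, 'cx': 279.1499046126643, 'cy': 208.1757089578755, 'dist': array([-0.02518372,  0.        ,  0.        ,  0.        ,  0.        ]), 'origin': array([ 0.2976852 , -0.01242675,  1.46186365]), 'rotation': array([  9.50668812,   0.16191466, -88.80422333])}
{'fx': 388.871466420326, 'fy': 388.871466420326, 'cx': 279.2977133016761, 'cy': 217.80882832135086, 'dist': array([-0.04585024,  0.        ,  0.        ,  0.        ,  0.        ]), 'origin': array([6.72207038e-04, 7.48328947e-01, 8.36439324e-01]), 'rotation': array([  51.56574216,   -0.75844914, -145.07519763])}
{'clock': 0.1, 'joint_positions': array([-7.25943799e+01,  5.00988396e+00,  1.00401163e+01,  9.50984425e+01,
        1.76461160e-04,  8.99989405e+01]), 'dq': array([ 0.01504223, -0.1563918 ,  0.15274316, -0.13729086, -0.02106362,
       -0.01136533]), 'joint_torque': array([ 5.84945465e-04, -5.21559548e+01,  4.65654588e+01,  1.59158756e-02,
       -1.55494041e-05, -2.01316936e-05]), 'ee_pos': array([ 0.16446846, -0.52463622,  0.23064544]), 'ee_rot': array([-1.79931790e+02, -1.77722314e-04,  1.74066794e+01]), 'wrist_force': array([-0.91271495, -0.15815257,  0.1473074 ]), 'wrist_torque': array([ 0.04290616,  0.02590588, -0.0440379 ]), 'finger_force': 0.0, 'opening': 0.997537049191839}
```

View pics/top0.png

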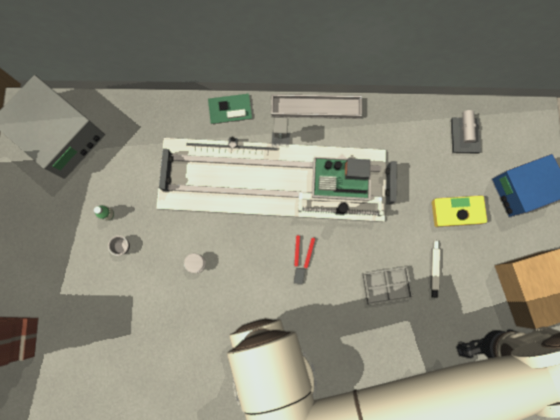

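View pics/side0.png

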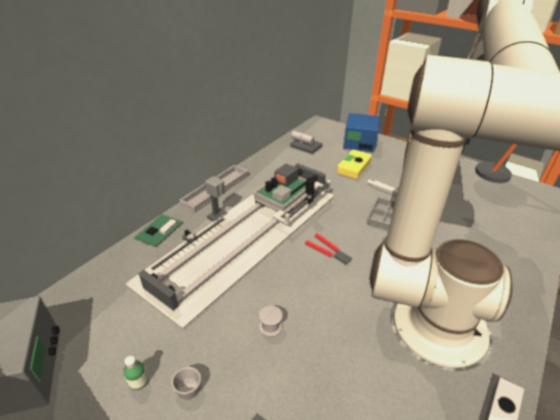

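Top view: the plate corners are at about (163,139), (388,150), (384,221) and (157,208). The knob is at (343,208) and the marker at (233,142). I'll enlarge these to measure them better.

Run:
```python
import cv2,numpy as np
a=cv2.imread("pics/top0.png")
c=cv2.resize(a[130:226,150:283],None,fx=6,fy=6,interpolation=cv2.INTER_CUBIC); cv2.imwrite("pics/cL.png",c)
c=cv2.resize(a[130:226,270:400],None,fx=6,fy=6,interpolation=cv2.INTER_CUBIC); cv2.imwrite("pics/cR.png",c)
```

```text
(no output)
```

View pics/cL.png

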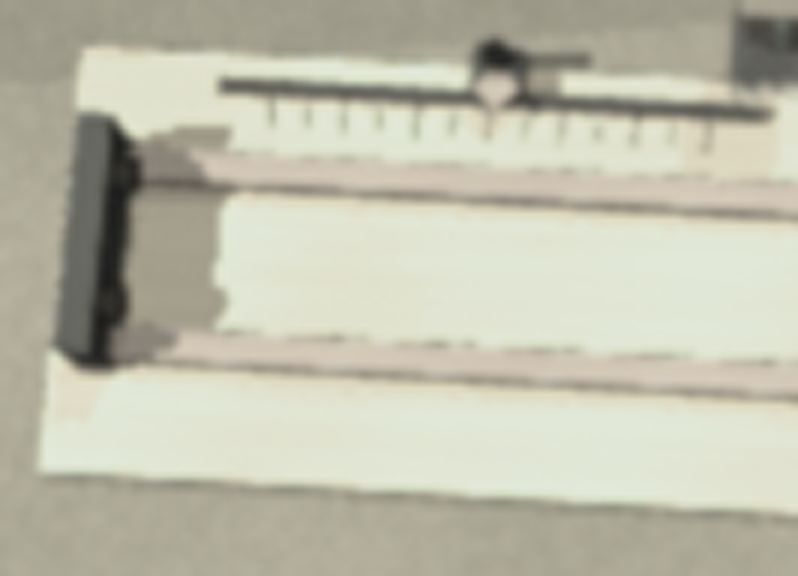

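View pics/cR.png

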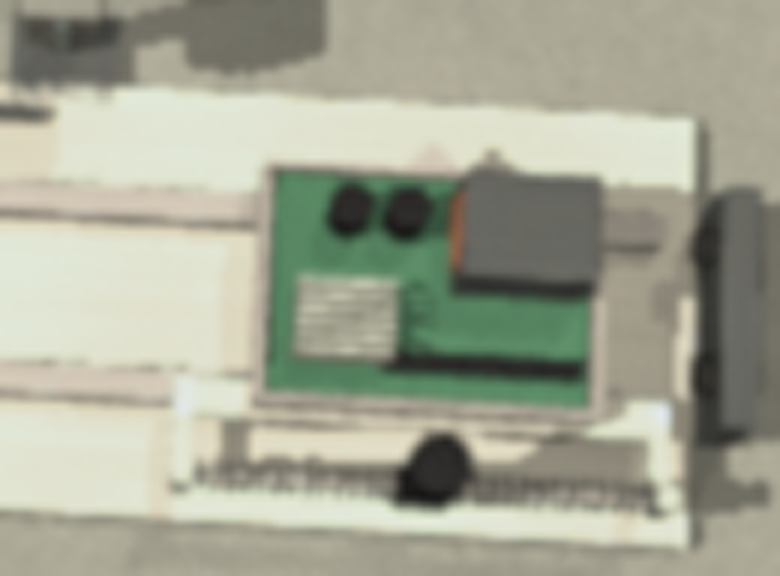

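Zoomed crops:
- **Plate corners:** cL (82,47) and (40,471), cR (696,120) and (690,546).
- **Knob top:** cR (441,468).
- **Pointer tip:** cR (433,147).
- **Marker tip:** about cL (494,110).

```bash
cat > h.py <<'E'
import numpy as np,cv2
from scipy.spatial.transform import Rotation as Ro
from scipy.optimize import least_squares
CAM={"top":dict(f=455.21899,cx=279.1499,cy=208.1757,k=-0.02518372,o=[0.2976852,-0.01242675,1.46186365],r=[9.50668812,0.16191466,-88.80422333]),
"side":dict(f=388.871466,cx=279.2977,cy=217.8088,k=-0.04585024,o=[6.72207038e-04,7.48328947e-01,8.36439324e-01],r=[51.56574216,-0.75844914,-145.07519763])}
def K(c): return np.array([[c['f'],0,c['cx']],[0,c['f'],c['cy']],[0,0,1.]]),np.array([c['k'],0,0,0,0])
def proj(n,P):
    c=CAM[n];R=Ro.from_euler('xyz',c['r'],degrees=True).as_matrix()
    p=(np.atleast_2d(P)-c['o'])@R*[1,-1,-1]
    k,d=K(c);return cv2.projectPoints(p.reshape(-1,1,3),np.zeros(3),np.zeros(3),k,d)[0].reshape(-1,2)
def unproj(n,uv,z):
    c=CAM[n];R=Ro.from_euler('xyz',c['r'],degrees=True).as_matrix();k,d=K(c)
    q=cv2.undistortPoints(np.array(uv,float).reshape(-1,1,2),k,d).reshape(-1,2)
    w=np.c_[q[:,0],-q[:,1],-np.ones(len(q))]@R.T;o=np.array(c['o'])
    return o+w*((np.broadcast_to(z,len(q))-o[2])/w[:,2])[:,None]
def t2w(T,P):
    P=np.atleast_2d(P).astype(float);c,s=np.cos(T[2]),np.sin(T[2])
    return np.c_[T[0]+c*P[:,0]-s*P[:,1],T[1]+s*P[:,0]+c*P[:,1],P[:,2]]
def w2t(T,P):
    P=np.atleast_2d(P)-[T[0],T[1],0];c,s=np.cos(T[2]),np.sin(T[2])
    return np.c_[c*P[:,0]+s*P[:,1],-s*P[:,0]+c*P[:,1],P[:,2]]
E
python3 - <<'E'
from h import *
L=lambda u,v:((u+.5)/6-.5+150,(v+.5)/6-.5+130)
R=lambda u,v:((u+.5)/6-.5+270,(v+.5)/6-.5+130)
uv=np.array([L(82,47),L(40,471),R(696,120),R(690,546)])
P=np.array([[.12,.37,.012],[-.12,.37,.012],[.12,-.37,.012],[-.12,-.37,.012]])
r=least_squares(lambda T:(proj("top",t2w(T,P))-uv).ravel(),[.4,0,0]);T=r.x
print("T",T,np.degrees(T[2]),r.fun.round(2))
for n,p,z in[("knobtop",R(441,468),.15),("ptr",R(433,147),.059),("mark",L(494,110),.038),("mark2",L(494,75),.038),("bump end bar",L(775,113),.03),("bar",L(218,86),.03)]:
    w=unproj("top",[p],z);print(n,w,w2t(T,w))
np.save("T.npy",T)
# side crop
a=cv2.imread("pics/side0.png");c=cv2.resize(a[160:310,125:335],None,fx=3.8,fy=3.8,interpolation=cv2.INTER_CUBIC)
cv2.imwrite("pics/cS.png",c)
from workcell import env
for t in(0,.07,.36,.45):
    p=t2w(T,[-.105,t-.22,.109])[0]
    for y in(0,180):print(t,p,y,env.solve_ik(p,[180,0,np.degrees(T[2])+y]))
E
```

```text
T [ 0.63863222  0.02191716 -0.03545209] -2.0312552537607775 [-0.09 -0.18 -0.42  0.21  0.39 -0.48  0.13  0.37]
knobtop [[ 0.52281547 -0.19093099  0.15      ]] [[-0.10819965 -0.2168195   0.15      ]]
ptr [[ 0.71144525 -0.19953403  0.059     ]] [[ 0.08061654 -0.21873121  0.059     ]]
mark [[0.73118974 0.15403205 0.038     ]] [[0.08781659 0.13531254 0.038     ]]
mark2 [[0.75088012 0.15479493 0.038     ]] [[0.10746756 0.13677286 0.038     ]]
bump end bar [[0.73493591 0.00205228 0.03      ]] [[ 0.09694728 -0.01643895  0.03      ]]
bar [[0.7443542  0.30622714 0.03      ]] [[0.09557828 0.28787861 0.03      ]]
0 [ 0.52590037 -0.19422291  0.109     ] 0 [-20.2699456    5.74892121  -2.60819703  81.64288176   0.
 161.76130965]
0 [ 0.52590037 -0.19422291  0.109     ] 180 [-20.2699456    5.74892121  -2.60819703  81.64288176   0.
 -18.23869035]
0.07 [ 0.5283815  -0.12426689  0.109     ] 0 [-13.23454341   3.32548425  -5.18695444  81.48756131   0.
 168.79671184]
0.07 [ 0.5283815  -0.12426689  0.109     ] 180 [-13.23454341   3.32548425  -5.18695444  81.48756131   0.
 -11.20328816]
0.36 [0.53866045 0.16555088 0.109     ] 0 [  17.08418806    6.14446661   -2.17945218   81.67608121    0.
 -160.88455669]
0.36 [0.53866045 0.16555088 0.109     ] 180 [17.08418806  6.14446661 -2.17945218 81.67608121  0.         19.11544331]
0.45 [0.54185047 0.25549433 0.109     ] 0 [  25.24490127   10.99588156    3.25726085   82.26137929    0.
 -152.72384347]
0.45 [0.54185047 0.25549433 0.109     ] 180 [25.24490127 10.99588156  3.25726085 82.26137929  0.         27.27615653]
```

View pics/cS.png

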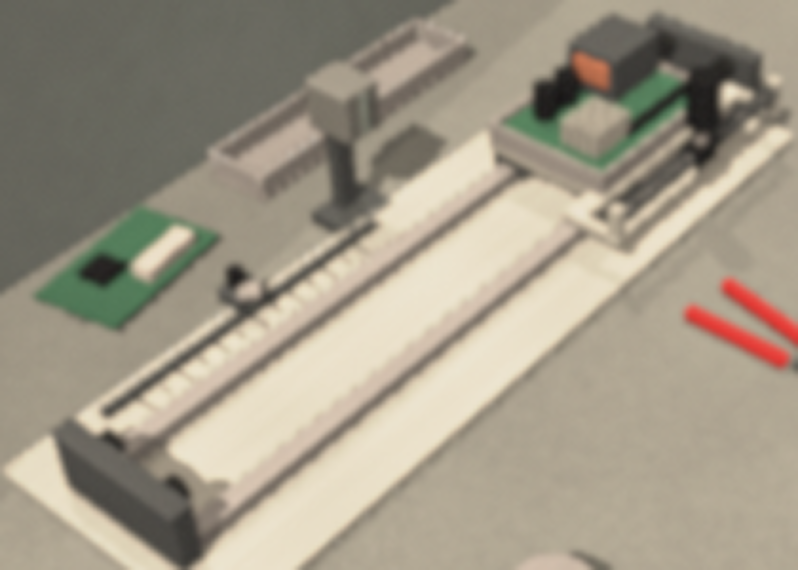

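Fit: trolley ≈ 0.002, marker ≈ -0.004, so the target is about 0.356. Next I'll approach, time some small moves, grip the knob and check the vision tracker on the side camera.

```bash
cat >> h.py <<'E'
T=np.load("T.npy") if __import__("os").path.exists("T.npy") else None
YAW=np.degrees(T[2])+180 if T is not None else 0
ys=np.arange(-.34,.36,.001);xs=np.arange(-.055,.056,.002)
_m=None
def edge(img):
    """track y of the green board's leading edge seen by the side camera, on plane z=75 mm"""
    global _m
    if _m is None:
        X,Y=np.meshgrid(xs,ys,indexing='ij')
        _m=proj("side",t2w(T,np.c_[X.ravel(),Y.ravel(),np.full(X.size,.065)])).reshape(*X.shape,2).astype(np.float32)
    w=cv2.remap(img,_m[...,0],_m[...,1],cv2.INTER_LINEAR).astype(float)
    g=np.clip((w[...,1]-w[...,0])/40,0,1).sum(0)
    g=np.convolve(g,np.ones(3)/3,'same')
    h=.4*np.percentile(g,97); i=np.where(g>h)[0].max()
    return ys[i]+.001*(g[i]-h)/(g[i]-g[i+1]+1e-9)
def tp(y,z=.109,x=-.106): return t2w(T,[x,y,z])[0]
E
python3 - <<'E'
from h import *
from workcell import env
t=lambda s:print(s,round(env.state()["clock"],3))
img=cv2.cvtColor(cv2.imread("pics/side0.png"),cv2.COLOR_BGR2RGB);print("edge0",edge(img))
env.reach(tp(-.2175,.22),[180,0,YAW]);t("hover")
env.move_straight(tp(-.2175,.112),v=.15);t("down")
for d in(.003,0.006):
    env.move_straight(tp(-.2175,.112-d),v=.1);t("small");print(w2t(T,env.state()["ee_pos"]))
env.close();t("closed")
s=env.snapshot("side");t("snap");print("edge",edge(s["image"]))
cv2.imwrite("pics/side1.png",cv2.cvtColor(s["image"],cv2.COLOR_RGB2BGR))
st=env.state();print(st["opening"],st["finger_force"],st["wrist_force"],w2t(T,st["ee_pos"]))
E
```

```text
edge0 -0.14353078745654393
hover 1.883
down 2.75
small 3.0
[[-0.10575507 -0.21757771  0.10947477]]
small 3.25
[[-0.10608257 -0.21743817  0.10582793]]
closed 3.8
snap 3.85
edge -0.1435226842976152
0.3572585053842666 59.292957186698914 [-1.43921725  0.03796342  2.39988806] [[-0.10597297 -0.21754742  0.10630009]]
```

View pics/side1.png

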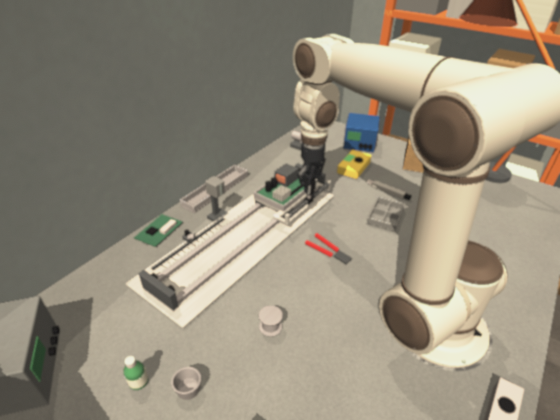

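Gripped: opening is about 30 mm, and the tracker agrees to 0.01 mm. Small moves cost about 0.25 s, so I'll run a camera-feedback MPC and test it first on a simple simulated plant with masses at both extremes.

```bash
cat > ctl.py <<'E'
import numpy as np
from scipy.optimize import least_squares
k,c,H=10.,.1,.005
def mj(s): s=np.clip(s,0,1);return s**3*(10-15*s+6*s*s)
def sim(x,v,t,pf,M):
    """trolley states at times t (t[0] = start) for knob path pf"""
    n=int(round((t[-1]-t[0])/H))+1;tt=t[0]+H*np.arange(n+1);p=pf(tt);dp=np.gradient(p,H)
    X=np.empty(n+1);V=np.empty(n+1)
    for i in range(n+1):
        X[i]=x;V[i]=v;v=v+H*(k*(p[i]-x)+c*(dp[i]-v)-.3*v)/M;x=x+H*v
    return np.interp(t,tt,X),np.interp(t,tt,V)
def run(clock,meas,move,p0,x0,xm,Tr,tmax,D=.3,N=8,log=None,M=4.1):
    seg=[];z=[];ok=0;t0=clock();xi=x0;sdM=.7
    def pf(t):
        p=np.full(np.shape(t),p0,float)
        for a,b,d in seg:p=p+d*mj((t-a)/(b-a))
        return p
    def ref(t):
        s=np.clip((t-t0)/Tr,0,1);return xi+(xm-xi)*mj(s),(xm-xi)*30*s*s*(1-s)**2/Tr
    while clock()-t0<tmax:
        t=clock();z.append((t,meas()));w=np.array(z[-12:])
        f=lambda q:np.r_[(sim(q[0],q[1],w[:,0],pf,q[2])[0]-w[:,1])/.001,(q[2]-4.1)/sdM,
                         (q[1]/.002 if len(z)<=12 else 0),]
        r=least_squares(f,[w[0,1],0 if len(z)<=12 else (w[1,1]-w[0,1])/(w[1,0]-w[0,0]),M],x_scale=[.01,.05,1]);M=float(np.clip(r.x[2],2.8,5.6))
        X,V=sim(r.x[0],r.x[1],w[:,0],pf,M);x,v=X[-1],V[-1];pc=float(pf(np.array(t+9.)))
        if log is not None:log.append((t,z[-1][1],x,v,pc,M));print("%.2f z%.4f x%.4f v%.4f p%.4f M%.2f"%log[-1])
        ok=ok+1 if abs(x-xm)<.004 and abs(v)<.006 and abs(pc-xm)<.005 else 0
        if ok>=5:break
        # MPC: linear in the knob steps
        tg=t+D*np.arange(N+1)
        def roll(x,v,pb,u):
            g=lambda tt:pb+sum(ui*mj((tt-t-.05-D*i)/(D-.15)) for i,ui in enumerate(u))
            a,b=sim(x,v,tg,g,M);return np.r_[a[1:],.5*b[1:],pb+np.cumsum(u)]
        b0=roll(x,v,pc,np.zeros(N));G=np.array([roll(0,0,0,e) for e in np.eye(N)]).T
        xr,vr=ref(tg[1:]);dt=.05;ar=(ref(tg[1:]+dt)[1]-ref(tg[1:]-dt)[1])/(2*dt)
        W=np.r_[np.ones(2*N),.25*np.ones(N)]
        u=np.linalg.lstsq(W[:,None]*G,W*(np.r_[xr,.5*vr,xr+(M*ar+.3*vr)/k]-b0),rcond=None)[0]
        tgt=np.clip(pc+u[0],max(x+.15*v-.06,-.02),min(x+.2*v+.06,.43))
        d=tgt-pc;a=clock()
        move(tgt,max(abs(d)/(D-.2),.012));b=clock()
        seg.append((a,max(b-.15,a+.02),d))
    return x,v,M
if __name__=="__main__":
    for Mt in(3.,4,5.3):
        rng=np.random.default_rng(0);S=dict(t=0.,x=.0025,v=0.,p=.0025,rel=0,h=[])
        def adv(T,a=None,b=0,tm=1):
            s0,pp=S['t'],S['p']
            for i in range(int(round(T/.001))):
                o=S['p']
                if a is not None:S['p']=pp+(a-pp)*float(mj((i+1)*.001/tm))
                F=k*(S['p']-S['x'])+c*((S['p']-o)/.001-S['v'])-.3*S['v']-.01*np.tanh(S['v']/.001)
                S['v']+=.001*F/Mt;S['x']+=.001*S['v'];S['t']+=.001;S['rel']=max(S['rel'],abs(S['p']-S['x']));S['h'].append((S['x'],S['v']))
        def meas():
            z=S['x']*1.01+rng.normal(0,.0007);adv(.05);return z
        def move(p,v): tm=max(.1,abs(p-S['p'])/v);adv(tm+.13,p,0,tm)
        out=run(lambda:S['t'],meas,move,.0025,.0025,.3565,4.2,20);h=np.array(S['h'])
        i=(h[:,0]>.16)&(h[:,0]<.24);print(Mt,"t",S['t'],"end",S['x'],S['v'],"est",out,"maxrel",S['rel'],"xmax",h[:,0].max(),"v win",h[i,1].min(),h[i,1].max(),i.sum())
E
time python3 ctl.py
```

```text
3.0 t 5.370000000000128 end 0.35766497135043235 0.0020257605442554074 est (np.float64(0.35834564434646987), np.float64(-0.0024692076886279144), 3.1436783735354097) maxrel 0.043677794724190894 xmax 0.35766497135043235 v win 0.14672138649886748 0.15558802459939028 525
4 t 5.370000000000128 end 0.35707733384107987 0.0019892944694946757 est (np.float64(0.3585137643295886), np.float64(-0.0026398437352573557), 4.175218185604136) maxrel 0.06055652645695027 xmax 0.35707733384107987 v win 0.14659953140694648 0.156471981349212 521
5.3 t 5.6500000000002215 end 0.35704182712569066 0.0019975576578878124 est (np.float64(0.3585478512841902), np.float64(-0.002300704426308922), 5.543569635149916) maxrel 0.06960596580931233 xmax 0.35704182712569066 v win 0.15665813979090434 0.17108781663282957 480
real	0m2.287s
user	0m2.707s
sys	0m0.092s
```

The simulation works across the mass range. Now the real run.

Run:
```python
from h import *
from ctl import run
from workcell import env
clk=lambda:float(env.state()["clock"])
meas=lambda:edge(env.snapshot("side")["image"])+.146
p0=w2t(T,env.state()["ee_pos"])[0,1]+.22
mv=lambda p,v:env.move_straight(tp(p-.22,.106),v=float(v))
log=[]
print(p0,run(clk,meas,mv,p0,.0025,.3565,4.5,12,log=log))
s=env.snapshot("side")["image"];t=env.snapshot("top")["image"]
A=cv2.resize(s[190:310,130:290],None,fx=5,fy=5,interpolation=cv2.INTER_CUBIC)
cv2.imwrite("pics/e_side.png",A[...,::-1])
cv2.imwrite("pics/e_top.png",cv2.resize(t[120:230,150:290],None,fx=5,fy=5,interpolation=cv2.INTER_CUBIC)[...,::-1])
print(clk(),w2t(T,env.state()["ee_pos"])[0]+[0,.22,0])
```

```text
3.85 z0.0025 x0.0025 v0.0000 p0.0025 M4.10
4.15 z0.0034 x0.0035 v0.0109 p0.0248 M4.12
4.45 z0.0096 x0.0097 v0.0326 p0.0431 M4.19
4.75 z0.0228 x0.0230 v0.0596 p0.0649 M4.36
5.05 z0.0452 x0.0453 v0.0909 p0.0907 M4.41
5.35 z0.0764 x0.0766 v0.1182 p0.1118 M4.44
5.65 z0.1148 x0.1150 v0.1381 p0.1382 M4.46
5.95 z0.1583 x0.1582 v0.1486 p0.1657 M4.46
6.25 z0.2030 x0.2029 v0.1481 p0.1940 M4.45
6.55 z0.2465 x0.2460 v0.1371 p0.2225 M4.44
6.85 z0.2856 x0.2844 v0.1169 p0.2487 M4.43
7.15 z0.3178 x0.3157 v0.0903 p0.2720 M4.44
7.45 z0.3415 x0.3389 v0.0606 p0.2912 M4.47
7.75 z0.3562 x0.3541 v0.0331 p0.3076 M4.62
8.05 z0.3620 x0.3618 v0.0093 p0.3220 M4.83
8.35 z0.3621 x0.3624 v-0.0037 p0.3505 M4.87
8.65 z0.3614 x0.3608 v-0.0065 p0.3606 M4.89
8.95 z0.3616 x0.3596 v-0.0054 p0.3624 M4.93
9.25 z0.3624 x0.3593 v-0.0041 p0.3608 M4.99
9.55 z0.3637 x0.3596 v-0.0036 p0.3595 M5.08
9.85 z0.3647 x0.3600 v-0.0038 p0.3591 M5.25
10.15 z0.3653 x0.3605 v-0.0044 p0.3592 M5.58
10.45 z0.3654 x0.3636 v0.0013 p0.3598 M5.60
10.75 z0.3647 x0.3660 v-0.0006 p0.3469 M5.60
11.05 z0.3620 x0.3612 v-0.0080 p0.3529 M5.60
11.35 z0.3597 x0.3545 v-0.0077 p0.3680 M5.60
11.65 z0.3596 x0.3517 v-0.0016 p0.3677 M5.60
11.95 z0.3614 x0.3525 v0.0023 p0.3594 M5.60
12.25 z0.3633 x0.3545 v0.0024 p0.3548 M5.60
12.55 z0.3643 x0.3561 v0.0004 p0.3546 M5.60
12.85 z0.3642 x0.3604 v-0.0008 p0.3568 M3.73
13.15 z0.3637 x0.3599 v-0.0072 p0.3557 M3.06
13.45 z0.3631 x0.3576 v-0.0036 p0.3645 M3.08
13.75 z0.3632 x0.3564 v-0.0039 p0.3569 M5.60
14.05 z0.3634 x0.3550 v-0.0033 p0.3634 M5.60
14.35 z0.3641 x0.3541 v-0.0017 p0.3612 M5.60
14.65 z0.3647 x0.3553 v-0.0000 p0.3599 M5.60
14.95 z0.3650 x0.3575 v-0.0005 p0.3563 M5.60
15.25 z0.3646 x0.3583 v-0.0026 p0.3567 M5.60
15.55 z0.3638 x0.3576 v-0.0040 p0.3596 M5.60
0.00245257817773481 (np.float64(0.35762830226966097), np.float64(-0.004032679537668249), 5.6)
15.7 [-0.10500703  0.35932599  0.10625657]
```

View pics/e_side.png

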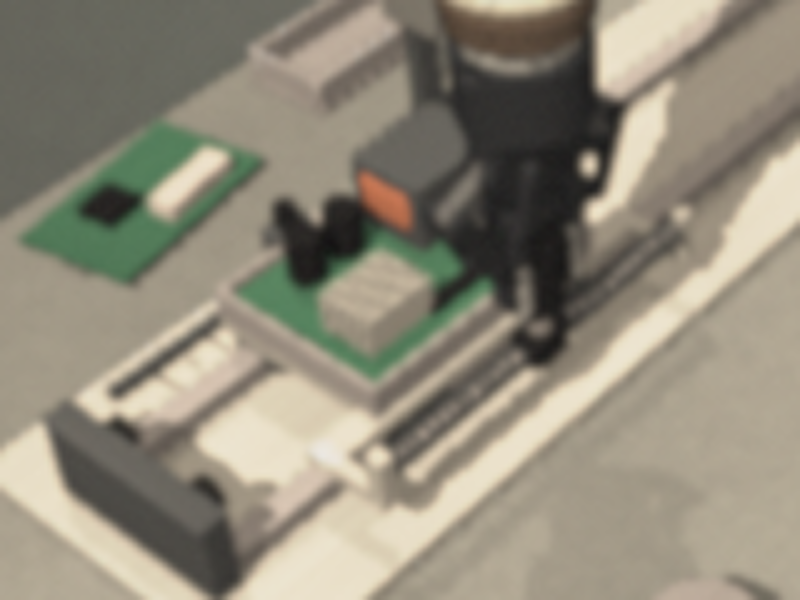

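View pics/e_top.png

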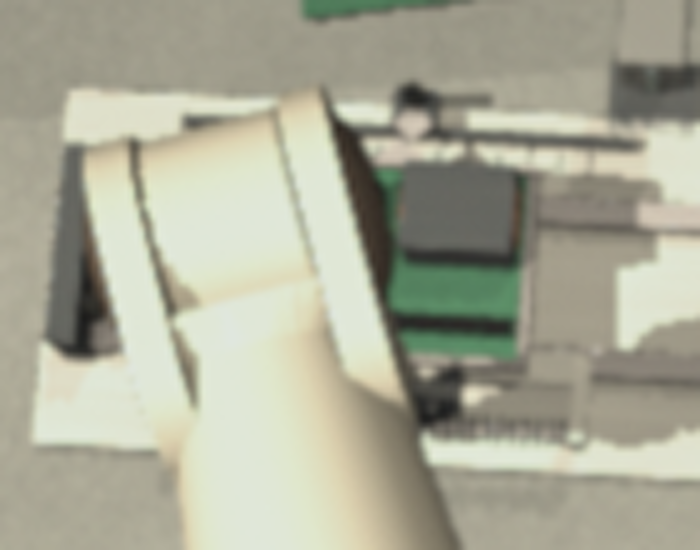

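The trolley is near the mark. The side tracker reads about 4.5 mm high at this end, judging by the mean knob position of 0.359 against z of 0.364. In e_top the pointer tip is near (390,153) and the marker near (412,118). To get the true position I'll match the transformer between the top views, rectified to a plane.

```bash
cat >> h.py <<'E'
def rect(img,z,x0,x1,y0,y1,s=.001):
    X,Y=np.meshgrid(np.arange(x1,x0,-s),np.arange(y1,y0,-s),indexing='ij')
    m=proj("top",t2w(T,np.c_[X.ravel(),Y.ravel(),np.full(X.size,z)])).reshape(*X.shape,2).astype(np.float32)
    return cv2.remap(img,m[...,0],m[...,1],cv2.INTER_CUBIC)
_tpl=None
def toppos(img):
    """trolley travel since the start from the transformer (plane z=118), top camera"""
    global _tpl
    if _tpl is None:
        a=cv2.imread("pics/top0.png")[...,::-1].copy();_tpl=rect(a,.118,.0,.07,-.32,-.23)
    B=rect(img,.118,-.012,.082,.0,.2)
    r=cv2.matchTemplate(B,_tpl,cv2.TM_CCOEFF_NORMED);_,sc,_,(j,i)=cv2.minMaxLoc(r)
    j=min(max(j,1),r.shape[1]-2);q=r[i,j-1:j+2];j=j+.5*(q[0]-q[2])/(q[0]-2*q[1]+q[2])
    return (.2-j*.001)-(-.23),sc,i-12
E
python3 - <<'E'
from h import *
from workcell import env
for _ in range(4):
    z=edge(env.snapshot("side")["image"])+.146;a=toppos(env.snapshot("top")["image"]);print(env.state()["clock"],z,a)
    env.sleep(.3)
L=lambda u,v:((u+.5)/5-.5+150,(v+.5)/5-.5+120)
for n,p,z in[("ptr",L(391,152),.059),("mark",L(412,131),.038),("knobc",L(412,118),.038)]:
    print(n,w2t(T,unproj("top",[p],z)))
t=env.snapshot("top")["image"]
cv2.imwrite("pics/f.png",cv2.resize(t[128:168,212:266],None,fx=14,fy=14,interpolation=cv2.INTER_CUBIC)[...,::-1])
E
```

```text
15.8 0.36358902429899986 (np.float32(0.34372848), 0.8398849964141846, 4)
16.2 0.3630852549019501 (np.float32(0.34350097), 0.8364089727401733, 4)
16.6 0.36309723380898873 (np.float32(0.34350133), 0.8365015387535095, 4)
17.0 0.36308489715535036 (np.float32(0.34365606), 0.8365694284439087, 4)
ptr [[0.07390052 0.14527117 0.059     ]]
mark [[0.0949513  0.13557088 0.038     ]]
knobc [[0.10371351 0.1362218  0.038     ]]
```

View pics/f.png

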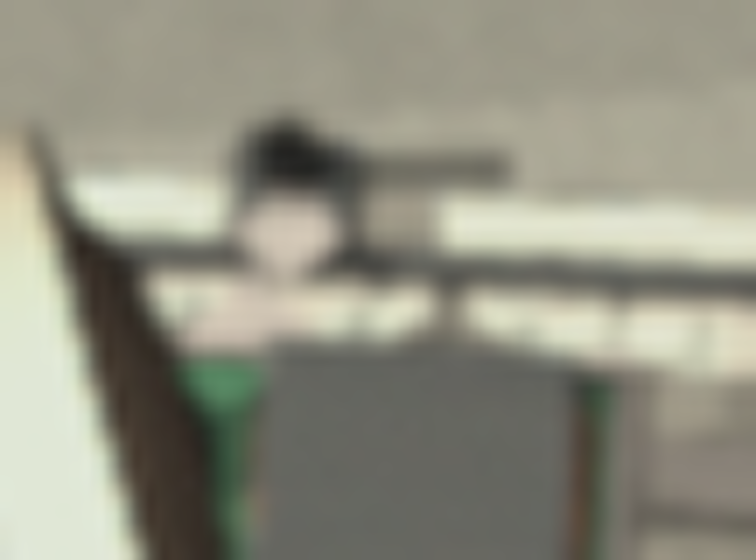

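Run:
```python
from h import *
F=lambda uv:((uv-[212,128]+.5)*14-.5).round(0)
G=lambda uv:((uv-[270,130]+.5)*6-.5).round(0)
for y in(-.2187,-.2175): print("init tip",y,G(proj("top",t2w(T,[.084,y,.059]))), "rear rim",G(proj("top",t2w(T,[[.06,y-.09,.075],[-.06,y-.09,.075]]))).tolist(),"front rim",G(proj("top",t2w(T,[[.06,y+.09,.075],[-.06,y+.09,.075]]))).tolist())
for y in(.135,.139,.143): print("now",y,"tip",F(proj("top",t2w(T,[.084,y,.059]))),"rear rim",F(proj("top",t2w(T,[[.06,y-.09,.075],[.03,y-.09,.075]]))).tolist())
print("marker",F(proj("top",t2w(T,[[.0875,.135,.038],[.0875,.14,.038]]))).tolist())
# rear rim profile: brightness along track y at z=75mm, start vs now
from workcell import env
a=cv2.imread("pics/top0.png")[...,::-1].copy();b=env.snapshot("top")["image"]
A=rect(a,.075,-.06,-.04,-.33,-.29).astype(float);B=rect(b,.075,-.06,-.04,.03,.07).astype(float)
g=lambda I:(I[...,1]-I[...,0]).mean(0).round(0)
print(g(A)[:40]);print(g(B)[:40])
st=env.state();print(st["clock"],w2t(T,st["ee_pos"])[0],st["ee_rot"],edge(env.snapshot("side")["image"])+.146)
```

```text
init tip -0.2187 [[433. 141.]] rear rim [[607.0, 186.0], [602.0, 410.0]] front rim [[264.0, 167.0], [254.0, 391.0]]
init tip -0.2175 [[431. 141.]] rear rim [[605.0, 186.0], [600.0, 410.0]] front rim [[262.0, 167.0], [252.0, 391.0]]
now 0.135 tip [[276. 274.]] rear rim [[659.0, 377.0], [650.0, 506.0]]
now 0.139 tip [[258. 273.]] rear rim [[641.0, 376.0], [632.0, 505.0]]
now 0.143 tip [[241. 272.]] rear rim [[623.0, 375.0], [615.0, 504.0]]
marker [[287.0, 287.0], [265.0, 286.0]]
[ 30.  30.  30.  31.  32.  34.  34.  33.  30.  26.  19.  12.   5.  -2.
  -6.  -8.  -9. -10.  -9.  -8.  -8.  -7.  -7.  -6.  -6.  -6.  -6.  -6.
  -6.  -6.  -5.  -4.  -3.  -3.  -2.  -2.  -2.  -2.  -2.  -2.]
[30. 30. 31. 31. 32. 32. 33. 34. 34. 35. 35. 33. 29. 23. 17.  9.  2. -2.
 -6. -8. -8. -8. -7. -7. -6. -6. -6. -6. -6. -6. -6. -6. -6. -6. -6. -6.
 -6. -6. -6. -6.]
17.4 [-0.10499172  0.13939202  0.10627098] [1.79989589e+02 1.06808506e-01 1.77941699e+02] 0.36307793377482456
```

In camera coordinates the trolley has travelled 0.3564, so the pointer is at about 0.138 against the marker at about 0.135. It stands still about 3 mm ahead. I'll take that out with two 1.5 mm steps half a period apart (zero-vibration shaping), wait, then release.

Run:
```python
from h import *
from workcell import env
e=lambda:print("%.2f z %.4f"%(env.state()["clock"],edge(env.snapshot("side")["image"])+.146))
env.move_straight(tp(.1379,.106,-.105),v=.02);env.sleep(1.87)
env.move_straight(tp(.1364,.106,-.105),v=.02)
for _ in range(6): e();env.sleep(.5)
env.ungrasp();e();env.sleep(.5);e()
env.move_straight(tp(.1364,.22,-.105),v=.12)
for _ in range(5): e();env.sleep(.5)
t=env.snapshot("top")["image"];B=rect(t,.075,-.06,-.04,.03,.07).astype(float);g=(B[...,1]-B[...,0]).mean(0)
i=np.where(g<12)[0][0];print("pointer y cam",-.2187+.301+.07-.001*(i-(12-g[i])/(g[i-1]-g[i])))
s=env.snapshot("side")["image"]
cv2.imwrite("pics/end.png",cv2.resize(s[190:310,130:290],None,fx=5,fy=5,interpolation=cv2.INTER_CUBIC)[...,::-1])
```

```text
19.82 z 0.3631
20.37 z 0.3624
20.92 z 0.3614
21.47 z 0.3608
22.02 z 0.3607
22.57 z 0.3607
23.69 z 0.3610
24.24 z 0.3610
25.39 z 0.3607
25.94 z 0.3607
26.49 z 0.3607
27.04 z 0.3607
27.59 z 0.3607
pointer y cam 0.13521176470588234
```

View pics/end.png

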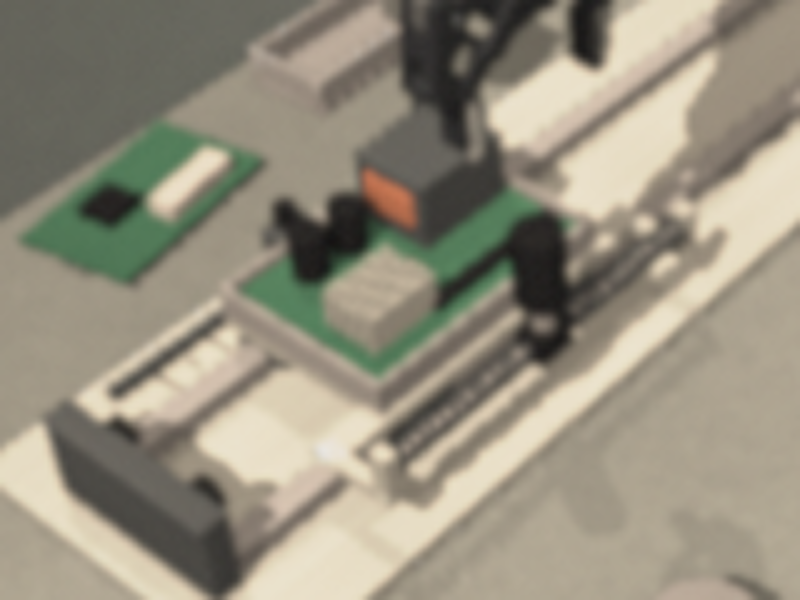

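The knob at about (538,280) is free and mid-bar, and the gripper is clear above it. The trolley is still, with the pointer at 0.1352 and the marker at about 0.1355.

```bash
python3 -c "
from workcell import env
print(env.close_job())"
```

```text
the job is handed in; nothing more can be done
None
```

The job is handed in, with no verdict returned: the trolley passed the reader at about 0.15 m/s by my estimate, now stands still with its pointer within about 1 mm of the marker's by camera, and the knob is released with the gripper clear.

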